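# Fit the axle of the proofing press rollers

### The job

Take the steel axle from its rack and push it, tapered nose first, through the open wooden cheek of the little proofing press, through the two black rollers and into the far cheek until it is fully home against the end plate, then let go of it. The rollers have slid out of line, so bring them back into line with the cheek holes; ease the axle in without ramming it, and leave the glue bottle, ink tin and hammer where they are.

Things in the scene. Friction and masses are not known exactly. Their poses are not given: they have to be found in the camera images.
- press: Proofing press fixed to the bench: plywood base 150 x 210 x 15 mm (x, y, z), two upright light-wood cheeks 70 mm wide, 18 mm thick, reaching z = 85 mm, and two short black rollers between them. Origin: centre of the base's underside. The bore line runs along the press's own +y at x = 0, z = 65 mm; each cheek has an 18 mm round hole on it: open cheek y -66 to -48 mm, far cheek y 48 to 66 mm.
- press_mouth (a point): Centre of the hole at the open cheek's outer face, where the axle goes in (y = -66 mm in the press; axes as the press).
- press_stop (a point): Centre of the hole's bottom in the far cheek: inner face of the dark steel end plate (y = 66 mm in the press). Fully home: axle nose against it, leaving 58 mm of axle standing out of the open cheek.
- press_middle (a point): Point of the bore line midway between the cheeks, fixed to the press. Two rollers, 44 mm diameter, 43 mm long (middles at y = -23 and 23 mm), 18 mm bore at z = 65 mm, each on a low 30 mm wide saddle sliding along the press's x. One starts 6 to 13 mm off to one side, the other to the other side, unreported: use touch or sight. Each moves with about 3 N, has no spring and stays where left.
- rack: Dark-wood axle rack fixed to the bench, 50 x 200 mm. Origin: centre of its underside. The axle lies along its y, nose to +y, axis 45 mm above the bench: y -105 to 0 mm in a groove with walls to z = 62 mm (40 mm wide over both), too narrow for fingers; y 0 to 70 mm free on both sides; y 70 to 82 mm in a low notch (36 mm wide, to z = 45 mm). Open above: the axle lifts straight out.
- axle_mid (a point): Centre of the loose steel axle, a round rod of 16 mm diameter, 190 mm long, 0.2 to 0.33 kg. Its own y points to the nose; it may roll about y. The last 10 mm at the nose taper to 12 mm. In the rack it can be gripped only ahead of its middle, so it must be gripped again nearer the tail to go fully home; let go part-way in, it stays in the holes and droops a few degrees.
- axle_nose (a point): Centre of the axle's nose end face, on its axis, 95 mm from its centre along its own +y; same axes as axle_mid.
- glue_mid (a point): Bystander: white glue bottle, 54 mm in diameter, 140 mm high, standing; point at half its height.
- tin_mid (a point): Bystander: dark metal ink tin, 72 mm in diameter, 50 mm high, standing; point at half its height.
- mallet_grip (a point): Bystander: hammer lying on the bench beyond the rack; point on its handle.
Things that resemble listed ones, but are neither listed nor needed, are in the scene too. There is more than one size of the part that bears axle_mid; the job needs the middle-sized.

How it is judged:
On the way:
1. the axle's nose is through the open cheek and inside the first roller's bore (y of axle_nose in the frame of press between -0.035 and 0.02 m and x of axle_nose in the frame of press between -0.004 and 0.004 m and z of axle_nose in the frame of press between 0.061 and 0.069 m), for 0.1 s.
At the end, for the whole second after the job is handed in: The axle lies through cheek, rollers and far cheek, at rest, its nose within 2.5 mm of the end plate, within 4 mm of the bore line and within 0.06 rad of it (y of axle_nose in the frame of press between 0.0635 and 0.068 m and x of axle_nose in the frame of press between -0.004 and 0.004 m and z of axle_nose in the frame of press between 0.061 and 0.069 m and angle between the y axis of axle_nose and the y axis of press, either way round below 0.06 rad and linear speed of axle below 0.02 m/s); the robot touches nothing.
It fails at once if the axle is rammed against the press with more than 45 N (contact force between axle and press above 45 N).
It fails at once if the glue bottle is moved by more than 25 mm (distance of glue_mid from where it was at the start of the episode above 0.025 m).
It fails at once if the ink tin is moved by more than 25 mm (distance of tin_mid from where it was at the start of the episode above 0.025 m).
It fails at once if the hammer is moved by more than 25 mm (distance of mallet_grip from where it was at the start of the episode above 0.025 m).
It also fails if it takes over 64 s, if anything falls off the work surface, if the arm or the gripper's body presses on something with over 40 N, if the wrist force passes 120 N, or if a joint passes its speed limit or range.

### The arm

A 6-joint arm with a two-finger parallel gripper is mounted at the origin on the work surface. World frame = base frame: x ahead of the robot, y to its left, z up, the work surface at z = 0. Lengths are in m, angles in rad, forces in N, time in s.
With the tool pointing down it reaches from about 0.225 to 0.875 m from the base axis. Payload 3.4 kg.
Tool frame: the origin (TCP) lies at the very end of the fingers, on their centre line; the grasp point (between the pads) lies 19 mm behind it; z points along the fingers, y is the line along which they close (so a half turn about z gives the same grasp; the last joint's range is limited). The gripper opens to 85 mm and grips with 20 to 120 N. Pads are 22 mm wide; open, the fingers measure 114 mm over their backs; the gripper's body (76 mm by 85 mm) begins 54 mm behind the grasp point. The pads swing forward as they close: fully open they stand 13 mm farther back than shut.
Start: joints at [-1.225, 0.276, 1.505, -0, 1.361, -0.121], TCP at [0.259, -0.514, 0.203] pointing down, gripper open.
Joint ranges: [-2.89, 2.89], [-0.75, 2.08], [0.22, 2.7], [-1.18, 4.32], [0.11, 2.71], [-2.7, 2.7]. Speed limits (rad/s): [2.57, 2.57, 3.14, 3.14, 3.14, 3.14].

### API

Orientations are given as a unit quaternion [w, x, y, z].
In Python, from rig import manip, get_image, camera_info gives the robot as it stands. The module is installed in compiled form; this text tells all that it offers.
- The arm moves only by the shell command python3 -m crank 'ROWS' [FORCE]. ROWS is a JSON object of lists of equal length, an entry for each row: "translation": the shift along the tool's x, y, z in mm, a list of three; "roll": the turn about the tool's z in rad; "fingers": the opening, from 0 (shut) to 1 (fully open). A call has 1 to 8 rows; each row shifts and turns the commanded pose from where the row before left it, along the tool's axes as they then stand; what a row does not reach is not made up. A row lasts 1/10 s, in which the tool goes at most 50 mm and 8.59 degrees, less where a joint would pass 70% of its speed; a pose out of reach is approached as far as the arm can. A call is refused whole if a number of a shift passes 50 or a number of a turn 0.15, either way. A call with a gripper value outside its range is refused whole. The fingers move at their own pace and stop on an object; FORCE is the grip in N (left out, the last holds). Time passes only in rows, so rows that do not move let the fingers close. It gives the time, the measured TCP pose, the force, the opening and the grip force at its end, in the units of the state.
- manip.get_state(): the state, without advancing time (a new reading comes with each control period).
- get_image(name): name is "scene" or "top" or "wrist"; returns the picture (420x560x3 uint8, blue, green, red); there is no depth.
- camera_info(name): a dict with "mtx" (3x3 intrinsics, pixels), "rvec" (rotation vector, rad) and "tvec" (3), from world to camera coordinates, as OpenCV has them. Camera axes: x right, y down, z forward; pixel columns grow to the right and rows downward; lengths in m; the calibration is good to about 2 mm. A picture is of the moment at which its call begins: read the wrist's pose just before it. camera_info takes no time and is no camera call; for the wrist camera it gives the pose at the moment of the call.
- manip.sign_off(): hands the job in; it is judged then, once.
The state is a dict: "clock": time; "qpos": joint angles; "qd": joint speeds; "effort": joint torques, N m; "position": TCP position; "ee_rot": TCP orientation; "contact_force": force on the tool from outside, world axes, zero at the start; "moment": the same for the moment, N m; "width": finger opening in m; "gripper_force": force on a finger pad.
Only numpy, scipy, OpenCV 4.12 (cv2) and the standard library are available. Lean on these libraries where they do the work, as an engineer would, in place of code of your own. Each camera call takes 0.05 s, during which the arm holds its last target. There are 200 camera calls.

## Working session

There is one attempt and no reset: what is moved stays moved. The work goes in short steps, Python scripts to look and compute and a shell command to move; the robot and the scene stay as the last step left them, time stands still between calls to the robot, and variables do not carry over. Pictures are saved under pics/ and viewed, at most 10 in all, crops included, and the job is handed in when it is done.

```bash
mkdir -p pics; cat > h.py <<'E'
import numpy as np, cv2
from rig import manip, get_image, camera_info
def cam(n):
    c=camera_info(n); R=cv2.Rodrigues(np.array(c['rvec'],float))[0]; return np.array(c['mtx'],float),R,np.array(c['tvec'],float).ravel()
def ray(c,p):
    K,R,t=c; d=R.T@np.linalg.inv(K)@np.array([p[0],p[1],1.]); return -R.T@t,d/np.linalg.norm(d)
def plane(c,p,z):
    o,d=ray(c,p); return o+d*(z-o[2])/d[2]
def tri(*cps):
    A=np.zeros((3,3));b=np.zeros(3)
    for c,p in cps:
        o,d=ray(c,p);M=np.eye(3)-np.outer(d,d);A+=M;b+=M@o
    return np.linalg.solve(A,b)
def proj(c,X):
    K,R,t=c;q=K@(R@np.array(X,float)+t);return q[:2]/q[2]
E
python3 - <<'E'
from h import *
np.set_printoptions(precision=4,suppress=True)
for n in('scene','top'):
    cv2.imwrite(f'pics/{n}0.png',get_image(n)); K,R,t=cam(n); print(n,K[0,0],-R.T@t)
s=manip.get_state();print(s)
E
```

```text
scene 534.451542349643 [1.4671 0.4381 0.9448]
top 380.4673363346358 [0.393  0.0716 0.9703]
{'clock': 0.1, 'qpos': array([-1.225 ,  0.2765,  1.506 ,  0.    ,  1.3607, -0.121 ]), 'qd': array([-0.0004, -0.0013, -0.0022, -0.0006,  0.0015,  0.0001]), 'effort': array([  0.0009, -41.7698, -24.6406,  -0.0002,   0.0058,  -0.    ]), 'position': array([ 0.2586, -0.513 ,  0.2024]), 'ee_rot': array([-0.0008,  0.9729,  0.2313, -0.0001]), 'contact_force': array([-0.1067,  0.2007,  0.2365]), 'moment': array([ 0.0254, -0.0084,  0.0123]), 'gripper_force': 0.0, 'width': 0.08548570285384373}
```

View pics/scene0.png

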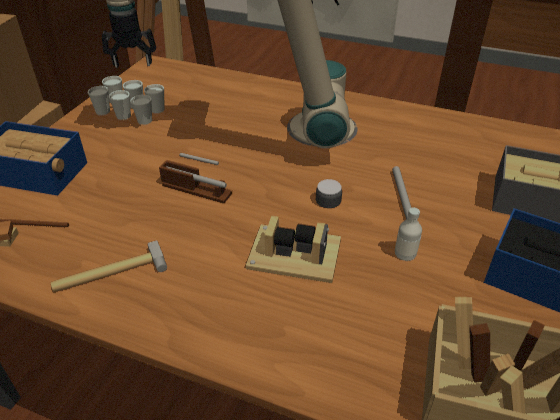

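View pics/top0.png

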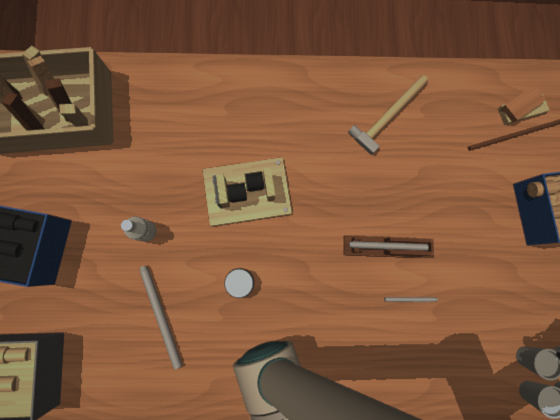

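Candidates for the axle, as top-view pixels:
- rod in the rack at (390,246), middle-sized
- long rod at (162,316), too big
- thin short rod at (410,299), too small
- dowels in the boxes at (10,355), which are wood

I choose the one in the rack. In the scene view the low, free end of the rack is at (225,190) and the groove at (175,178), so the nose points to world +y. The press plate at scene (322,240) also faces +y. One close crop will check this.

```bash
python3 - <<'E'
from h import *
np.set_printoptions(precision=4,suppress=True)
t=cv2.imread('pics/top0.png');s=cv2.imread('pics/scene0.png')
a=cv2.resize(t[150:310,190:450],(800,492),interpolation=2)[:,:]
b=cv2.resize(s[150:285,150:350],(800,540),interpolation=2)
cv2.imwrite('pics/c1.png',cv2.resize(a,(487,300))if 0 else np.vstack([cv2.resize(t[220:310,335:445],(400,327)),cv2.resize(s[140:210,150:240],(400,273))[:273]]))
ct=cam('top')
for p in [(350,245),(430,246),(390,246)]: print('axle',plane(ct,p,.045))
for p in [(204,170),(283,158),(291,213),(211,225)]: print('base',plane(ct,p,.015))
K,R,tt=cam('wrist'); print(K, -R.T@tt, R)
E
python3 -m crank '{"translation":[[24,-34,0],[24,-34,0],[24,-34,0],[24,-34,0],[24,-34,0],[24,-34,0],[24,-34,0],[24,-34,0]],"roll":[0,0,0,0,0,0,0,0],"fingers":[1,1,1,1,1,1,1,1]}' 40
python3 -m crank '{"translation":[[0,0,0],[0,0,0],[0,0,0],[0,0,0],[0,0,0],[0,0,0],[0,0,0],[0,0,0]],"roll":[-0.138,-0.138,-0.138,-0.138,-0.138,-0.138,-0.138,-0.138],"fingers":[1,1,1,1,1,1,1,1]}'
```

```text
axle [ 0.4464 -0.1334  0.045 ]
axle [ 0.4452 -0.3298  0.045 ]
axle [ 0.4446 -0.2313  0.045 ]
base [0.6381 0.232  0.015 ]
base [0.6722 0.0288 0.015 ]
base [0.5282 0.0083 0.015 ]
base [0.4961 0.2097 0.015 ]
[[301.4291   0.     275.4967]
 [  0.     301.4291 207.4849]
 [  0.       0.       1.    ]] [ 0.3267 -0.4798  0.3735] [[ 0.4506 -0.8927 -0.0011]
 [-0.8509 -0.4299  0.3019]
 [-0.27   -0.1351 -0.9534]]
clock: 0.9
position: [0.3075, -0.1824, 0.203]
ee_rot: [-0.0, 0.973, 0.231, 0.0]
contact_force: [0.4, 0.7, 0.1]
width: 0.0852
gripper_force: 0.0
clock: 1.7
position: [0.3075, -0.1839, 0.2029]
ee_rot: [-0.0, 0.705, 0.709, -0.0]
contact_force: [-0.0, -0.2, 0.7]
width: 0.0855
gripper_force: 0.0
```

View pics/c1.png

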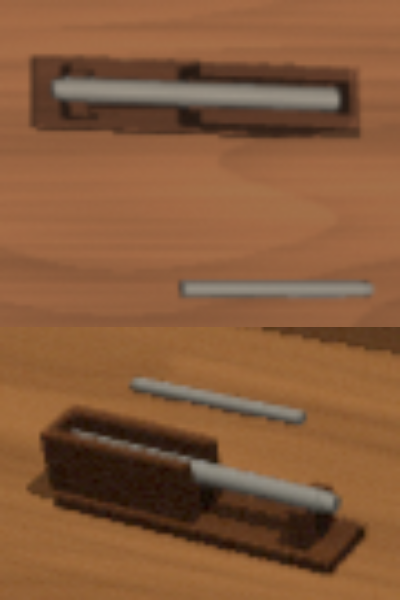

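The crop confirms the choice: the rack rod is middle-sized, with its nose at +y (left in the top view). I'll look with the wrist camera from two places over the rack, then from two over the press.

```bash
cat > snap.py <<'E'
import sys,pickle
from h import *
n=sys.argv[1]; s=manip.get_state(); c=cam('wrist'); im=get_image('wrist')
cv2.imwrite(f'pics/{n}.png',im); pickle.dump((c,s),open(n+'.pkl','wb')); print(n,s['position'],s['clock'])
E
python3 -m crank '{"translation":[[0,35,0],[0,35,0],[0,35,0],[0,34,0],[0,0,0]],"roll":[0,0,0,0,0],"fingers":[1,1,1,1,1]}' | head -3
python3 snap.py a1
python3 -m crank '{"translation":[[45,0,0],[45,0,0],[0,0,0]],"roll":[0,0,0],"fingers":[1,1,1]}' | head -3
python3 snap.py a2
python3 -m crank '{"translation":[[43,25,0],[43,25,0],[43,25,0],[43,25,0],[20,25,0],[0,12,0],[0,0,0],[0,0,0]],"roll":[0,0,0,0,0,-0.083,-0.083,0],"fingers":[1,1,1,1,1,1,1,1]}' | head -3
python3 snap.py p1
python3 -m crank '{"translation":[[40,0,0],[40,0,0],[0,0,0]],"roll":[0,0,0],"fingers":[1,1,1]}' | head -3
python3 snap.py p2
python3 - <<'E'
import cv2,numpy as np
ims=[cv2.imread(f'pics/{n}.png') for n in('a1','a2','p1','p2')]
cv2.imwrite('pics/m1.png',cv2.resize(np.vstack([np.hstack(ims[:2]),np.hstack(ims[2:])]),(800,600),interpolation=cv2.INTER_AREA))
E
```

```text
clock: 2.2
position: [0.4507, -0.1845, 0.2025]
ee_rot: [0.001, 0.706, 0.708, 0.001]
a1 [ 0.45070374 -0.18451146  0.20249244] 2.2
clock: 2.55
position: [0.4442, -0.0895, 0.2029]
ee_rot: [-0.002, 0.706, 0.709, 0.0]
a2 [ 0.44421657 -0.08954677  0.20285829] 2.55
clock: 3.4
position: [0.5838, 0.0964, 0.2027]
ee_rot: [-0.0, 0.646, 0.763, -0.001]
p1 [0.5838403  0.0963507  0.20270999] 3.4
clock: 3.75
position: [0.5693, 0.1797, 0.2034]
ee_rot: [-0.001, 0.646, 0.764, 0.001]
p2 [0.56925197 0.17967979 0.2033817 ] 3.75
```

View pics/m1.png

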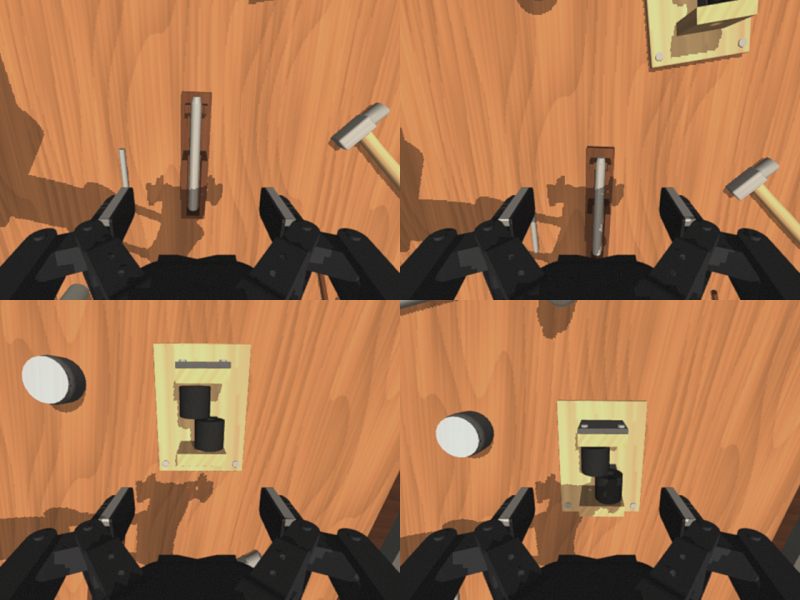

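The upper pair shows the axle in the rack: nose at montage (195,97) in a1 and (199,158) in a2. The lower pair shows the press seen square-on: base corners near (153,344), (250,344), (243,470), (160,470), far roller centred at (195,402), near roller at (209,435). Next I measure by masks.

```bash
cat > meas.py <<'E'
from h import *
import pickle
np.set_printoptions(precision=4,suppress=True)
L=lambda n:(cv2.imread(f'pics/{n}.png'),*pickle.load(open(n+'.pkl','rb')))
def comp(m,seed=None):
    n,l,st,ce=cv2.connectedComponentsWithStats(m.astype(np.uint8)); i=1+np.argmax(st[1:,4]); return l==i
def axle(n,x0,x1,y0,y1):
    im,c,s=L(n); h=cv2.cvtColor(im,cv2.COLOR_BGR2HSV); m=np.zeros(im.shape[:2],bool)
    m[y0:y1,x0:x1]=((h[...,1]<70)&(h[...,2]>75))[y0:y1,x0:x1]; m=comp(m)
    ys,xs=np.nonzero(m); rows=np.unique(ys); mid=np.array([[xs[ys==r].mean(),r,np.ptp(xs[ys==r])+1] for r in rows])
    k=np.polyfit(mid[:,1],mid[:,0],1); print(n,'rows',rows[0],rows[-1],'w',mid[[5,len(mid)//2,-5],2],'line',k)
    nose=(np.polyval(k,rows[0]),rows[0]-.5); tail=(np.polyval(k,rows[-1]),rows[-1]+.5)
    return c,nose,tail
c1,n1,t1=axle('a1',250,300,120,310); c2,n2,t2=axle('a2',255,300,200,360)
print('nose tri',tri((c1,n1),(c2,n2)),'z.045',plane(c1,n1,.045),plane(c2,n2,.045))
print('tail tri',tri((c1,t1),(c2,t2)),'z.045',plane(c1,t1,.045),plane(c2,t2,.045))
B={}
for n,r in (('p1',(200,360,50,245)),('p2',(200,360,130,330))):
    im,c,s=L(n); h=cv2.cvtColor(im,cv2.COLOR_BGR2HSV); m=np.zeros(im.shape[:2],bool)
    x0,x1,y0,y1=r
    m[y0:y1,x0:x1]=((h[...,0]>=18)&(h[...,0]<40)&(h[...,1]>40)&(h[...,2]>60))[y0:y1,x0:x1]
    m=comp(cv2.morphologyEx(m.astype(np.uint8),cv2.MORPH_OPEN,np.ones((3,3))))
    hull=cv2.convexHull(np.argwhere(m)[:,::-1].astype(np.int32)); e=cv2.approxPolyDP(hull,8,True)[:,0]
    print(n,'hull',e.tolist())
    bl=(h[...,2]<48)&(h[...,1]<140); q=np.zeros_like(bl); q[y0:y1,x0:x1]=bl[y0:y1,x0:x1]
    _,l,st,ce=cv2.connectedComponentsWithStats(cv2.morphologyEx(q.astype(np.uint8),cv2.MORPH_OPEN,np.ones((3,3)))); print('dark',[a.tolist() for a in st[1:] if a[4]>60])
    for p in e: print(plane(c,p,.015),end=' ')
    print()
E
python3 meas.py; python3 - <<'E'
import cv2,numpy as np
a,b=[cv2.imread(f'pics/{n}.png') for n in('p1','p2')]
cv2.imwrite('pics/m2.png',np.hstack([cv2.resize(a[50:245,200:360],None,fx=2.5,fy=2.5,interpolation=2),cv2.resize(b[130:325,200:360],None,fx=2.5,fy=2.5,interpolation=2)]))
E
```

```text
a1 rows 135 294 w [13. 14. 13.] line [ -0.0322 279.2454]
a2 rows 219 358 w [13. 13. 12.] line [ -0.0422 290.1462]
nose tri [ 0.4493 -0.1317  0.0422] z.045 [ 0.4493 -0.1315  0.045 ] [ 0.4493 -0.1307  0.045 ]
tail tri [ 0.4435 -0.3178  0.0598] z.045 [ 0.4433 -0.3277  0.045 ] [ 0.4434 -0.3321  0.045 ]
p1 hull [[350, 63], [338, 237], [224, 238], [215, 61]]
dark [[251, 121, 16, 44, 486], [272, 121, 41, 89, 1331]]
[0.6412 0.2341 0.015 ] [0.6746 0.0328 0.015 ] [0.5299 0.0071 0.015 ] [0.4967 0.212  0.015 ] 
p2 hull [[344, 142], [334, 294], [270, 302], [225, 258], [220, 141]]
dark [[254, 206, 57, 80, 2250]]
[0.6399 0.2353 0.015 ] [0.6743 0.0333 0.015 ] [0.5897 0.0059 0.015 ] [0.5202 0.0626 0.015 ] [0.4967 0.2122 0.015 ]
```

View pics/m2.png

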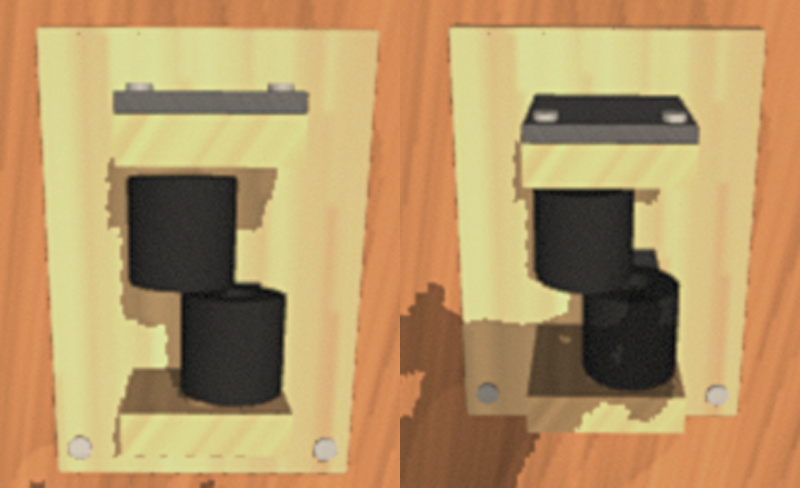

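The crop shows the far roller off to the left (crop p1 x ≈ 183) and the near one off to the right (x ≈ 232). The near cheek top spans x 120–290 and the far cheek top 114–307. I'll centre each roller by straddling it with the open gripper on the bore line and closing. First I check the bore line from the cheek tops.

```bash
cat > goal.py <<'E'
from h import *
P=np.array([.5856,.1215]); YAW=.163
def w(x,y):  # press -> world
    c,s=np.cos(YAW),np.sin(YAW); return P+np.array([c*x-s*y,s*x+c*y])
def go(tx,ty,tz,yaw,note=''):
    s=manip.get_state(); q=s['ee_rot']; from scipy.spatial.transform import Rotation as Ro
    R=Ro.from_quat([q[1],q[2],q[3],q[0]]).as_matrix(); p=s['position']
    d=R.T@(np.array([tx,ty,tz])-p)*1000; a=np.arctan2(R[1,0],R[0,0])-np.pi/2
    print(note,'shift',d.round(1),'roll',round(-(yaw-a),3),'yaw now',round(a,3),'tilt',R[:2,2].round(4))
E
python3 - <<'E'
from h import *
from goal import *
import pickle
np.set_printoptions(precision=4,suppress=True)
pp=lambda X:np.array([[np.cos(YAW),np.sin(YAW)],[-np.sin(YAW),np.cos(YAW)]])@(X[:2]-P)
c1,_=pickle.load(open('p1.pkl','rb'));c2,_=pickle.load(open('p2.pkl','rb'))
A=lambda x,y:(200+x/2.5,50+y/2.5); B=lambda x,y:(200+(x-400)/2.5,130+y/2.5)
for n,a,b in (('far in L',(116,166),(523,188)),('far in R',(306,166),(697,188)),('near out L',(120,457),(528,432)),('near out R',(290,457),(684,432)),('plate L',(114,113),(523,143)),('plate R',(307,113),(697,143))):
    X=tri((c1,A(*a)),(c2,B(*b))); print(n,'tri',pp(X),X[2],'z85',pp(plane(c1,A(*a),.085)),pp(plane(c2,B(*b),.085)))
for n,a in (('roll far',(183,176)),('roll near',(232,400)),):print(n,pp(plane(c1,A(*a),.080)))
go(*w(0,-23/1000),.13,YAW,'near')
E
```

```text
far in L tri [-0.034   0.0475] 0.08666481460636004 z85 [-0.034   0.0475] [-0.0342  0.047 ]
far in R tri [0.0355 0.0477] 0.08612406671181272 z85 [0.0357 0.0476] [0.0357 0.0473]
near out L tri [-0.035  -0.0681] 0.0836843048747058 z85 [-0.0354 -0.0676] [-0.0344 -0.0672]
near out R tri [ 0.0354 -0.0683] 0.0828184957884983 z85 [ 0.0348 -0.0674] [ 0.0353 -0.0668]
plate L tri [-0.034   0.0657] 0.08560530933297468 z85 [-0.0342  0.0657] [-0.0338  0.0655]
plate R tri [0.035  0.0659] 0.08500708936321191 z85 [0.0351 0.0659] [0.0348 0.0659]
roll far [-0.0095  0.0439]
roll near [ 0.0107 -0.0443]
near shift [-80.7   6.2  73.3] roll 0.004 yaw now 0.167 tilt [-0.0001 -0.0002]
```

Bore line confirmed to within about 0.5 mm, with heights matching. Now the near roller.

```bash
sed -i 's/^P=.*/P=np.array([.5860,.1210]); YAW=.159/' goal.py
python3 -m crank '{"translation":[[-41,3,20],[-40,3,20],[0,0,40],[0,0,40],[0,0,20],[0,0,0]],"roll":[0.008,0,0,0,0,0],"fingers":[1,1,1,1,1,1]}' 20
python3 -c "
from goal import *
go(*w(0,-.023),.046,YAW)"
```

```text
clock: 4.4
position: [0.5866, 0.0955, 0.06]
ee_rot: [-0.002, 0.65, 0.76, -0.003]
contact_force: [-0.4, -0.4, -0.4]
width: 0.085
gripper_force: 0.0
 shift [ 2.3  3.6 14. ] roll -0.004 yaw now 0.155 tilt [-0.0075 -0.0013]
```

```bash

python3 -m crank '{"translation":[[2,3,12],[0,0,0],[0,0,0]],"roll":[0,0,0],"fingers":[1,1,1]}' |head -3
python3 -c "
from goal import *
go(*w(0,-.023),.046,YAW)"
```

```text
clock: 4.7
position: [0.5931, 0.1001, 0.0522]
ee_rot: [0.001, 0.649, 0.761, 0.001]
 shift [-1.2 -3.7  6.2] roll -0.001 yaw now 0.158 tilt [ 0.002  -0.0001]
```

```bash

python3 -m crank '{"translation":[[-1,-3.5,6],[0,0,0],[0,0,0],[0,0,0]],"roll":[0,0,0,0],"fingers":[1,1,1,1]}' |head -3
python3 -c "
from goal import *
go(*w(0,-.023),.046,YAW)"
```

```text
clock: 5.1
position: [0.5891, 0.0987, 0.0455]
ee_rot: [0.0, 0.649, 0.761, 0.0]
 shift [-0.5  0.5 -0.5] roll -0.001 yaw now 0.158 tilt [ 0.0006 -0.0001]
```

Good. Close on the near roller, reopen, rise, then go to the far one.

```bash

python3 -m crank '{"translation":[[0,0.5,0],[0,0,0],[0,0,0],[0,0,0],[0,0,0],[0,0,0],[0,0,0],[0,0,0]],"roll":[0,0,0,0,0,0,0,0],"fingers":[0.4,0.4,0.4,0.4,0.4,0.4,0.4,0.4]}' 20
python3 -c "
from goal import *
go(*w(0,-.023),.046,YAW)"
```

```text
clock: 5.9
position: [0.594, 0.0993, 0.048]
ee_rot: [0.003, 0.649, 0.761, 0.004]
contact_force: [3.4, 1.5, 7.6]
width: 0.0343
gripper_force: 8.0
 shift [-0.3 -4.5  1.9] roll -0.001 yaw now 0.158 tilt [0.0099 0.0012]
```

```bash
python3 snap.py r1; python3 - <<'E'
from h import *
from goal import *
go(*w(0,-.023),.046,YAW); s=manip.get_state(); print(s['contact_force'],s['width'],s['gripper_force'])
for n in ('top','scene'): cv2.imwrite(f'pics/{n}1.png',get_image(n))
a=cv2.imread('pics/r1.png');b=cv2.imread('pics/scene1.png')
cv2.imwrite('pics/m3.png',np.hstack([cv2.resize(a,(460,345)),cv2.resize(b[190:290,240:350],(330,345),interpolation=2)[:345]]))
E
```

```text
r1 [0.59399986 0.09931562 0.04798895] 5.9
 shift [-0.3 -4.5  2. ] roll -0.001 yaw now 0.158 tilt [0.01   0.0012]
[2.43041215 1.44502903 7.9759959 ] 0.03440066682391742 7.985843339993153
```

View pics/m3.png

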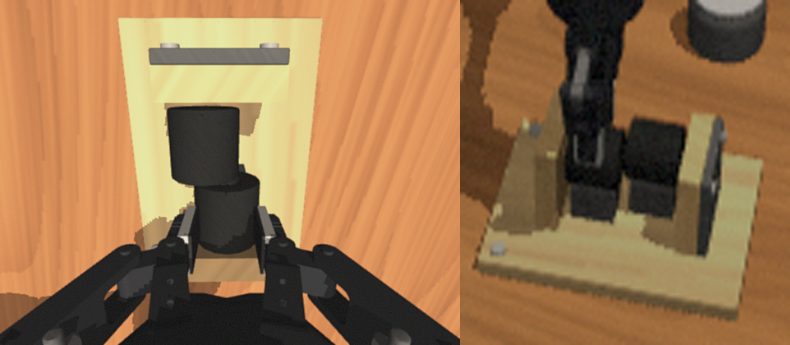

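The fingers straddle the near roller, but they ride on its upper half: the width is 34 mm and the tool is pushed up. I'll open a little, go 12 mm lower and close again.

```bash

python3 -m crank '{"translation":[[0,0,0],[0,0,0],[0,0,0],[0,0,6],[0,0,6],[0,0,0],[0,0,0],[0,0,0]],"roll":[0,0,0,0,0,0,0,0],"fingers":[0.8,0.8,0.8,0.8,0.8,0.8,0.8,0.8]}' 20
python3 -c "
from goal import *
go(*w(0,-.023),.034,YAW)"
python3 -m crank '{"translation":[[0,0,0],[0,0,0],[0,0,0],[0,0,0],[0,0,0],[0,0,0]],"roll":[0,0,0,0,0,0],"fingers":[0.45,0.45,0.45,0.45,0.45,0.45]}' 20
python3 -c "
from goal import *
go(*w(0,-.023),.034,YAW)"
```

```text
clock: 6.85
position: [0.5895, 0.0987, 0.0331]
ee_rot: [0.0, 0.649, 0.761, -0.0]
contact_force: [0.4, -0.5, -0.2]
width: 0.0684
gripper_force: 0.0
 shift [-0.4  0.1 -0.9] roll -0.001 yaw now 0.158 tilt [-0.     -0.0001]
clock: 7.45
position: [0.5907, 0.0988, 0.034]
ee_rot: [0.001, 0.649, 0.761, 0.001]
contact_force: [2.5, 0.7, 5.4]
width: 0.0415
gripper_force: 22.7
 shift [-0.3 -1.2 -0. ] roll -0.001 yaw now 0.158 tilt [0.0028 0.0001]
```

```bash

python3 -m crank '{"translation":[[0,-1.2,0],[0,0,0],[0,0,0],[0,0,0]],"roll":[0,0,0,0],"fingers":[0.45,0.45,0.45,0.45]}' 20 | grep -E "force|width"
python3 -c "
from goal import *
go(*w(0,-.023),.034,YAW)"
```

```text
contact_force: [2.8, 0.6, 5.5]
width: 0.0421
gripper_force: 22.8
 shift [-0.3  0.5 -0. ] roll -0.001 yaw now 0.158 tilt [0.0021 0.    ]
```

```bash

python3 -m crank '{"translation":[[0,0,0],[0,0,0],[0,0,0],[0,0,0],[0,0,0],[23,0.5,0],[23,0.5,0],[0,0,0]],"roll":[0,0,0,0,0,0,0,0],"fingers":[1,1,1,1,1,1,1,1]}' 20 | grep -E "force|width"
python3 -m crank '{"translation":[[0,0,0],[0,0,0],[0,0,0]],"roll":[0,0,0],"fingers":[1,1,1]}' 20 | grep -E "force|width"
python3 -c "
from goal import *
go(*w(0,.023),.034,YAW)"
```

```text
contact_force: [0.8, -0.3, 0.0]
width: 0.0856
gripper_force: 0.0
contact_force: [0.5, 0.4, 0.2]
width: 0.0851
gripper_force: 0.0
 shift [ 0.4  0.3 -0.8] roll -0.002 yaw now 0.157 tilt [-0.     -0.0004]
```

```bash

python3 -m crank '{"translation":[[0,0,0],[0,0,0],[0,0,0],[0,0,0],[0,0,0],[0,0,0],[0,0,0]],"roll":[0,0,0,0,0,0,0],"fingers":[0.45,0.45,0.45,0.45,0.45,0.45,0.45]}' 20| grep -E "force|width"
python3 -c "
from goal import *
go(*w(0,.023),.034,YAW)"
```

```text
contact_force: [-3.4, -2.2, 2.1]
width: 0.0422
gripper_force: 21.4
 shift [-0.2  0.8 -0.9] roll -0.001 yaw now 0.158 tilt [-0.0009 -0.0007]
```

```bash

python3 -m crank '{"translation":[[0,0.6,0],[0,0,0],[0,0,0],[0,0,0],[0,0,0],[0,0,0],[0,0,0],[0,0,0]],"roll":[0,0,0,0,0,0,0,0],"fingers":[0.45,0.45,0.45,1,1,1,1,1]}' 20| grep -E "force|width"
python3 -m crank '{"translation":[[0,0,42],[0,0,0],[0,0,0]],"roll":[0,0,0],"fingers":[1,1,1]}' >/dev/null --help 2>/dev/null | head -0
python3 -c "
from goal import *
go(*w(0,-.025),.203,YAW)"
```

```text
contact_force: [0.6, -0.2, -0.2]
width: 0.0852
gripper_force: 0.0
 shift [ -48.5   -0.5 -169.8] roll -0.001 yaw now 0.158 tilt [0.0007 0.0002]
```

```bash

python3 -m crank '{"translation":[[0,0,-42],[0,0,-43],[0,0,-42],[-20,0,-43],[-28,0,0],[0,0,0],[0,0,0]],"roll":[0,0,0,0,0,0,0],"fingers":[1,1,1,1,1,1,1]}' | head -2
python3 snap.py p3
python3 - <<'E'
from h import *
import pickle
from goal import *
np.set_printoptions(precision=4,suppress=True)
c,s=pickle.load(open('p3.pkl','rb')); im=cv2.imread('pics/p3.png')
q=proj(c,[*w(0,0),.065]);print(q)
pp=lambda X:np.array([[np.cos(YAW),np.sin(YAW)],[-np.sin(YAW),np.cos(YAW)]])@(X[:2]-P)
h=cv2.cvtColor(im,cv2.COLOR_BGR2HSV)[...,2]
for y in (.035,.03,.023,.015,.010,-.008,-.015,-.023,-.030,-.035):
    r=proj(c,[*w(0,y),.07]); row=h[int(round(r[1])),int(r[0])-60:int(r[0])+60].astype(int)
    cx=60; l=cx; 
    while row[l]<60:l-=1
    k=cx
    while row[k]<60:k+=1
    L=pp(plane(c,(int(r[0])-60+l+.5,round(r[1])),.07));R_=pp(plane(c,(int(r[0])-60+k-.5,round(r[1])),.07)); print(y,L,R_,(L+R_)[0]/2)
x,y=map(int,q); cv2.imwrite('pics/p3c.png',cv2.resize(im[y-100:y+100,x-90:x+90],None,fx=3,fy=3,interpolation=2))
E
```

```text
clock: 11.15
position: [0.5899, 0.0967, 0.203]
p3 [0.5898622  0.0966591  0.20298211] 11.15
[276.6776 164.4601]
0.035 [-0.0217  0.0347] [0.0194 0.0346] -0.001153181637259016
0.03 [-0.0218  0.0299] [0.0205 0.0299] -0.0006691469961035337
0.023 [-0.022   0.0232] [0.0196 0.0231] -0.0011714106019309976
0.015 [-0.0221  0.0153] [0.0198 0.0153] -0.0011838037245118678
0.01 [-0.0223  0.0104] [0.0199 0.0103] -0.001191649549429935
-0.008 [-0.0227 -0.0079] [ 0.0192 -0.0079] -0.0017310250734549285
-0.015 [-0.0228 -0.0152] [ 0.0183 -0.0152] -0.002260306993784841
-0.023 [-0.023  -0.0226] [ 0.0184 -0.0226] -0.002279382703445649
-0.03 [-0.0221 -0.0301] [ 0.0186 -0.0301] -0.001777029274962932
-0.035 [-0.0233 -0.0355] [ 0.0197 -0.0355] -0.0017884682537751915
```

View pics/p3c.png

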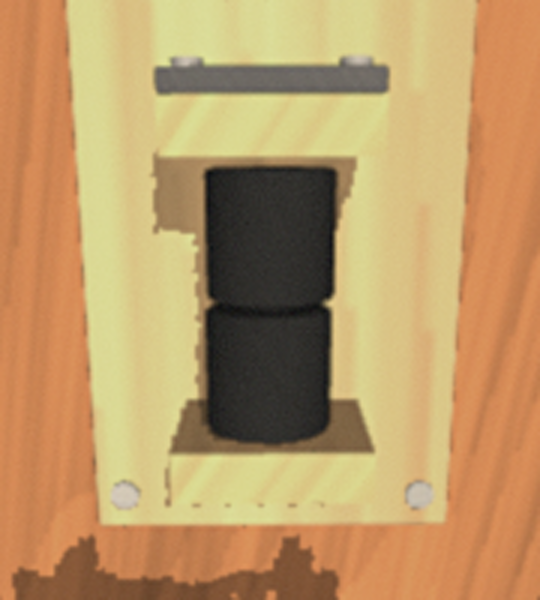

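The rollers are now in line to about 1 mm: near −1 mm, far −0.3 mm relative to the cheek middles, at crop x 268 and 270 against 271.5. That is within the taper's reach. Now the axle.

```bash
python3 -c "
from goal import *
go(.4474,-.196,.120,-.03)"
```

```text
shift [-267.3 -186.3   82.5] roll 0.188 yaw now 0.158 tilt [-0.0014  0.0007]
```

```bash

python3 -m crank '{"translation":[[-38,-27,0],[-38,-27,0],[-38,-27,0],[-38,-27,0],[-38,-26,0],[-38,-26,0],[-39,-26,0],[0,0,0]],"roll":[0,0,0,0,0,0,0,0],"fingers":[1,1,1,1,1,1,1,1]}' | head -2
python3 -m crank '{"translation":[[0,0,28],[0,0,28],[0,0,27],[0,0,0],[0,0,0]],"roll":[0.094,0.094,0,0,0],"fingers":[1,1,1,1,1]}' | head -2
python3 snap.py a3
python3 - <<'E'
from h import *
import pickle
from goal import *
go(.4474,-.196,.026,-.03)
np.set_printoptions(precision=4,suppress=True)
im,(c,s)=cv2.imread('pics/a3.png'),pickle.load(open('a3.pkl','rb'))
n=proj(c,[.4493,-.131,.045]); g=proj(c,[.4474,-.196,.045]); print(n,g)
h=cv2.cvtColor(im,cv2.COLOR_BGR2HSV); m=((h[...,1]<70)&(h[...,2]>75))
for y in (-.137,-.15,-.16,-.17,-.18,-.19):
    r=proj(c,[.4474+.03*(y+.196),y,.045]); u=int(r[0]); v=int(round(r[1])); xs=u-25+np.nonzero(m[v,u-25:u+25])[0]
    if len(xs): print(y,len(xs),plane(c,(xs.mean(),v),.047))
col=m[int(n[1])-25:int(g[1]),int(n[0])]; v=int(n[1])-25+np.nonzero(col)[0][0]; print('nose',v,plane(c,(n[0],v-.5),.045))
cv2.imwrite('pics/a3c.png',cv2.resize(im[:,80:480],(600,630))[:600])
E
```

```text
clock: 12.0
position: [0.4463, -0.1999, 0.2023]
clock: 12.5
position: [0.4487, -0.195, 0.1199]
a3 [ 0.44869903 -0.19502646  0.11994311] 12.5
 shift [-0.3 -2.1 94.9] roll 0.001 yaw now -0.029 tilt [ 0.001  -0.0002]
[275.1921 127.7903] [275.1233 206.3603]
-0.137 17 [ 0.449  -0.1372  0.047 ]
-0.15 20 [ 0.449  -0.1497  0.047 ]
-0.16 20 [ 0.4488 -0.1594  0.047 ]
-0.17 19 [ 0.4481 -0.1692  0.047 ]
-0.18 19 [ 0.4478 -0.1794  0.047 ]
-0.19 19 [ 0.4475 -0.1898  0.047 ]
nose 129 [ 0.4493 -0.1315  0.045 ]
```

View pics/a3c.png

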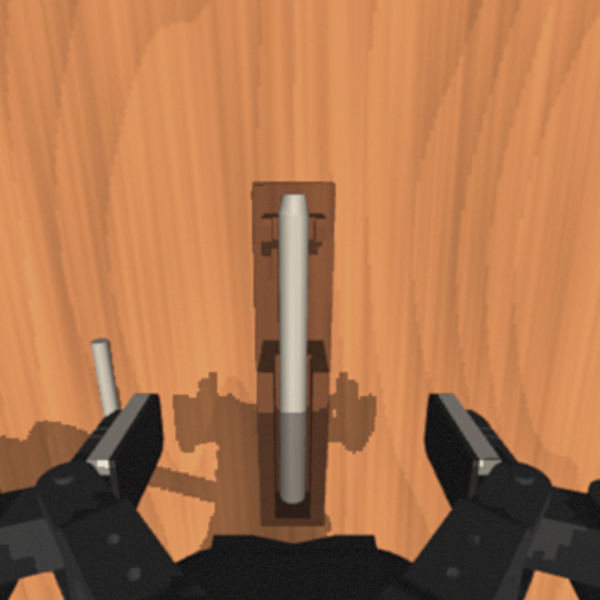

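The crop shows the axle with its tapered nose up at (293,197). The groove mouth is at crop y ≈ 345–372 and the notch's rear edge at y ≈ 250. I work out the free span before going down.

```bash
python3 - <<'E'
from h import *
import pickle
from goal import *
c,s=pickle.load(open('a3.pkl','rb'))
print('groove',plane(c,(80+293/1.5,372/1.5),.062)[1],'base of it',plane(c,(275,345/1.5),.01)[1],'notch',plane(c,(275,248/1.5),.03)[1],plane(c,(275,215/1.5),.045)[1])
go(.4473,-.196,.026,-.03)
E
python3 -m crank '{"translation":[[0,-1,30],[0,-0.5,30],[0,0,0],[0,0,0]],"roll":[0,0,0,0],"fingers":[1,1,1,1]}' | head -2
python3 -c "
from goal import *
go(.4473,-.196,.026,-.03)"
```

```text
groove -0.2269971500981834 base of it -0.23167624903017103 notch -0.16329945358332898 -0.14305961228616917
 shift [-0.3 -2.2 94.9] roll 0.001 yaw now -0.029 tilt [ 0.001  -0.0002]
clock: 12.95
position: [0.448, -0.1964, 0.0614]
 shift [ 0.4 -0.7 35.4] roll 0.0 yaw now -0.03 tilt [ 0.0014 -0.0008]
```

```bash

python3 -m crank '{"translation":[[-8,-0.7,10],[0,0,25],[0,0,0],[0,0,0]],"roll":[0,0,0,0],"fingers":[1,1,1,1]}' | head -2
python3 -c "
from goal import *
go(.4470,-.205,.026,-.03)"
python3 -m crank '{"translation":[[0,0,0],[0,0,0],[0,0,0],[0,0,0],[0,0,0],[0,0,0],[0,0,0],[0,0,0]],"roll":[0,0,0,0,0,0,0,0],"fingers":[0,0,0,0,0,0,0,0]}' 80 
python3 -c "
from goal import *
go(.4470,-.205,.026,-.03)"
```

```text
clock: 13.35
position: [0.4464, -0.2046, 0.0258]
 shift [-0.3  0.6 -0.2] roll -0.0 yaw now -0.03 tilt [ 0.0005 -0.0005]
clock: 14.15
position: [0.446, -0.2041, 0.0252]
ee_rot: [0.0, 0.718, 0.696, -0.0]
contact_force: [-0.5, 0.3, 0.1]
width: -0.0002
gripper_force: 0.0
 shift [-0.9  1.  -0.8] roll 0.0 yaw now -0.03 tilt [-0. -0.]
```

```bash
python3 snap.py g1; python3 - <<'E'
from h import *
b=get_image('scene'); a=cv2.imread('pics/g1.png')
cv2.imwrite('pics/m4.png',np.hstack([cv2.resize(a[:,80:480],(400,420)),cv2.resize(b[130:220,145:230],(397,420),interpolation=2)]))
E
```

```text
g1 [ 0.44603332 -0.20405066  0.02517067] 14.15
```

View pics/m4.png

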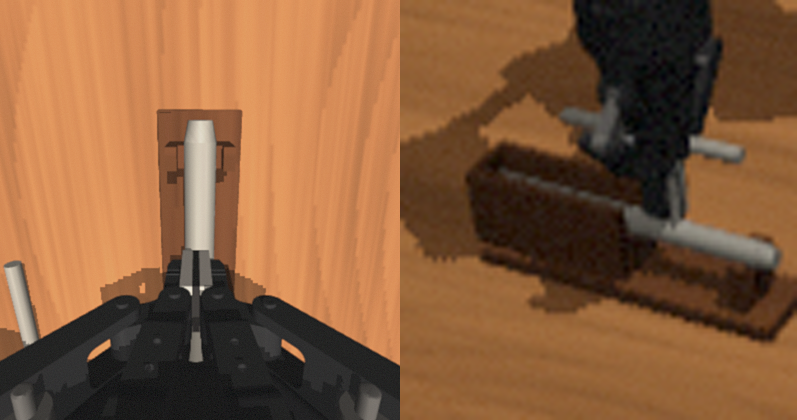

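The fingers shut above the axle, so the tips are really higher than the reported TCP. The roller chords suggested the same. I measure the true tip height from this wrist view.

```bash
python3 - <<'E'
from h import *
import pickle
c,s=pickle.load(open('g1.pkl','rb')); p=s['position']
print('TCP px',proj(c,p))
for dx in (0,.005,.011):
    for dz in (0,.02,.028,.035): print(dx,dz,proj(c,p+[0,dx,dz]).round(1))
im=cv2.imread('pics/g1.png'); print(im[225:300:3,278].mean(1).round(0).tolist()); print(im[225:300:3,270].mean(1).round(0).tolist())
E
```

```text
TCP px [276.85610677 240.86520713]
0 0 [276.9 240.9]
0 0.02 [277.  255.6]
0 0.028 [277.1 262.5]
0 0.035 [277.1 269. ]
0.005 0 [276.6 233.4]
0.005 0.02 [276.7 247.3]
0.005 0.028 [276.8 253.9]
0.005 0.035 [276.8 260.2]
0.011 0 [276.3 224.2]
0.011 0.02 [276.4 237.3]
0.011 0.028 [276.5 243.4]
0.011 0.035 [276.5 249.2]
[202.0, 204.0, 205.0, 203.0, 204.0, 204.0, 204.0, 203.0, 195.0, 47.0, 50.0, 44.0, 40.0, 44.0, 43.0, 32.0, 32.0, 31.0, 31.0, 26.0, 27.0, 63.0, 60.0, 60.0, 66.0]
[161.0, 160.0, 161.0, 159.0, 160.0, 158.0, 159.0, 160.0, 101.0, 108.0, 108.0, 107.0, 107.0, 106.0, 110.0, 110.0, 110.0, 109.0, 108.0, 111.0, 123.0, 231.0, 221.0, 133.0, 30.0]
```

```bash

python3 -m crank '{"translation":[[0,0,0],[0,0,0],[0,0,0],[0,0,0],[0,0,0],[-0.5,1,11],[0,0,11],[0,0,0]],"roll":[0,0,0,0,0,0,0,0],"fingers":[1,1,1,1,1,1,1,1]}' |head -2
python3 -m crank '{"translation":[[0,0,0],[0,0,0],[0,0,0],[0,0,0],[0,0,0],[0,0,0],[0,0,0],[0,0,0]],"roll":[0,0,0,0,0,0,0,0],"fingers":[0,0,0,0,0,0,0,0]}' 60 
python3 -c "
from goal import *
go(.4470,-.205,.004,-.03)"
```

```text
clock: 15.05
position: [0.4455, -0.2037, 0.0012]
clock: 15.85
position: [0.4473, -0.2047, 0.0036]
ee_rot: [0.0, 0.718, 0.696, 0.0]
contact_force: [-1.0, 0.5, 5.1]
width: 0.0137
gripper_force: 58.6
 shift [-0.3 -0.3 -0.4] roll -0.0 yaw now -0.03 tilt [ 0.0007 -0.0004]
```

```bash

python3 -m crank '{"translation":[[0,0,0],[0,0,0],[0,0,0],[0,0,3],[0,0,4],[0,0,0]],"roll":[0,0,0,0,0,0],"fingers":[0.6,0.6,0.6,0.6,0.6,0.6]}' |grep -E "pos|force"
python3 -m crank '{"translation":[[0,0,0],[0,0,0],[0,0,0],[0,0,0],[0,0,0],[0,0,0]],"roll":[0,0,0,0,0,0],"fingers":[0,0,0,0,0,0]}' 60 
python3 -c "
from goal import *
go(.4470,-.205,-.004,-.03)"
```

```text
position: [0.4465, -0.2043, -0.0045]
contact_force: [0.4, -0.0, 0.3]
gripper_force: 0.0
clock: 17.05
position: [0.4472, -0.2047, -0.0036]
ee_rot: [0.0, 0.718, 0.696, 0.0]
contact_force: [-0.5, -0.0, 2.4]
width: 0.0139
gripper_force: 58.4
 shift [-0.3 -0.1  0.4] roll -0.0 yaw now -0.03 tilt [ 0.0004 -0.0003]
```

Firm grip: the width reads about 2 mm low at either depth, and the axle axis sits 48.6 mm above the reported TCP. Lift, carry to the press mouth and check the hammer's clearance.

```bash

python3 -m crank '{"translation":[[0,0,0],[0,0,-15],[0,0,-20],[0,0,-20],[0,0,-20],[0,0,0],[0,0,0]],"roll":[0,0,0,0,0,0,0],"fingers":[0,0,0,0,0,0,0]}' 100 |grep -E "pos|force|width"
python3 - <<'E'
from goal import *
ct=cam('top')
for p in ((350,127),(378,153),(352,130)): print('hammer',plane(ct,p,.025))
print(w(0,-.164)); go(*w(0,-.174),.0714,YAW)
E
python3 snap.py l1
```

```text
position: [0.4467, -0.2044, 0.0707]
contact_force: [-0.1, 0.9, -2.4]
width: 0.0131
gripper_force: 97.6
hammer [ 0.75483084 -0.1458192   0.025     ]
hammer [ 0.68533995 -0.21677596  0.025     ]
hammer [ 0.74670496 -0.15084821  0.025     ]
[ 0.61196627 -0.04093132]
 shift [158.6 162.2  -0.8] roll -0.189 yaw now -0.03 tilt [-0.0004  0.0001]
l1 [ 0.44665447 -0.2044194   0.07068064] 17.75
```

```bash

python3 -m crank '{"translation":[[32,32,0],[32,32,0],[32,32,0],[32,33,0],[31,33,0],[0,0,0],[0,0,0],[0,0,0]],"roll":[0,0,0,-0.06,-0.06,-0.069,0,0],"fingers":[0,0,0,0,0,0,0,0]}' |grep -E "pos|force|width"
python3 -m crank '{"translation":[[0,0,0],[0,0,0],[0,0,0]],"roll":[0,0,0],"fingers":[0,0,0]}' |grep -E "pos|force|width"
python3 snap.py i1
python3 - <<'E'
from h import *
import pickle
from goal import *
go(*w(0,-.174),.0164,YAW)
np.set_printoptions(precision=4,suppress=True)
im,(c,s)=cv2.imread('pics/i1.png'),pickle.load(open('i1.pkl','rb')); p=s['position']
pp=lambda X:np.array([[np.cos(YAW),np.sin(YAW)],[-np.sin(YAW),np.cos(YAW)]])@(X[:2]-P)
h=cv2.cvtColor(im,cv2.COLOR_BGR2HSV); m=((h[...,1]<70)&(h[...,2]>75)); z=p[2]+.0486; py=pp(p)[1]
print('tcp press',pp(p))
for d in (.02,.03,.04,.05,.06,.07):
    r=proj(c,[*w(0,py+d),z]); u=int(r[0]); v=int(round(r[1])); xs=u-30+np.nonzero(m[v,u-30:u+30])[0]
    if len(xs): print(d,len(xs),pp(plane(c,(xs.mean(),v),z+.002)))
r=proj(c,[*w(0,py+.074),z]);u=int(r[0]);v0=int(r[1])-20; v=v0+np.nonzero(m[v0:v0+60,u])[0][0]; print('nose px',r,v,pp(plane(c,(u,v-.5),z)))
cv2.imwrite('pics/i1c.png',im[:,80:480])
E
```

```text
position: [0.6103, -0.0485, 0.0695]
contact_force: [-0.3, -0.6, -1.6]
width: 0.0131
gripper_force: 97.9
position: [0.6115, -0.0493, 0.0713]
contact_force: [1.2, -0.1, -2.0]
width: 0.0132
gripper_force: 97.9
i1 [ 0.61148102 -0.04926337  0.07133708] 18.9
 shift [-1.9  1.7 55. ] roll -0.001 yaw now 0.158 tilt [ 0.0002 -0.0001]
tcp press [-0.0018 -0.1722]
0.02 35 [-0.003  -0.1515]
0.03 36 [-0.0028 -0.1412]
0.04 37 [-0.003  -0.1315]
0.05 37 [-0.003  -0.1217]
0.06 39 [-0.003 -0.112]
0.07 33 [-0.003 -0.102]
nose px [282.6621 117.4245] 120 [-0.0003 -0.0989]
```

View pics/i1c.png

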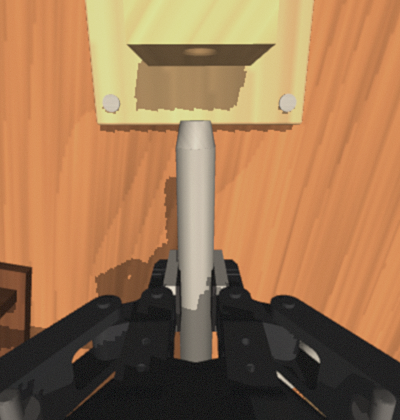

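The axle sits straight in the grip, parallel to the bore line, with its nose at crop (196,122) and the hole glimpsed at (201,50). The axle is 3 mm to −x of the line. I shift and lower to bore height.

```bash

python3 -m crank '{"translation":[[0,3,20],[0,0,20],[0,0,15],[0,0,0],[0,0,0],[0,0,0]],"roll":[0,0,0,0,0,0],"fingers":[0,0,0,0,0,0]}' |grep -E "pos|force|width"
python3 snap.py i2
cat > chk.py <<'E'
import sys,pickle
from goal import *
np.set_printoptions(precision=4,suppress=True)
n=sys.argv[1]
im,(c,s)=cv2.imread(f'pics/{n}.png'),pickle.load(open(n+'.pkl','rb')); p=s['position']
pp=lambda X:np.array([[np.cos(YAW),np.sin(YAW)],[-np.sin(YAW),np.cos(YAW)]])@(X[:2]-P)
h=cv2.cvtColor(im,cv2.COLOR_BGR2HSV); m=((h[...,1]<70)&(h[...,2]>75)); z=p[2]+.0486; py=pp(p)[1]
print('tcp press',pp(p),p[2],'F',s['contact_force'])
for d in (.02,.035,.05,.06):
    r=proj(c,[*w(0,py+d),z]); u=int(r[0]); v=int(round(r[1])); xs=u-30+np.nonzero(m[v,u-30:u+30])[0]
    if len(xs): print(d,len(xs),pp(plane(c,(xs.mean(),v),z+.002)))
go(*w(.0012,py),.0164,YAW)
E
python3 chk.py i2
```

```text
position: [0.6158, -0.0484, 0.0173]
contact_force: [0.8, -0.2, -1.7]
width: 0.0135
gripper_force: 97.9
i2 [ 0.61576682 -0.04842228  0.01731846] 19.55
tcp press [ 0.0026 -0.172 ] 0.017318459519411883 F [ 0.8251 -0.2098 -1.7227]
0.02 35 [ 0.0012 -0.1513]
0.035 37 [ 0.0012 -0.1365]
0.05 38 [ 0.0014 -0.1215]
0.06 39 [ 0.0012 -0.1118]
 shift [-0.1 -1.4  1. ] roll -0.0 yaw now 0.159 tilt [ 0.0024 -0.0005]
```

```bash

python3 -m crank '{"translation":[[10,-1,0.7],[10,0,0],[0,0,0],[0,0,0],[0,0,0]],"roll":[0,0,0,0,0],"fingers":[0,0,0,0,0]}' |grep -E "pos|force|width"
python3 snap.py i3;python3 chk.py i3
```

```text
position: [0.6108, -0.0284, 0.0156]
contact_force: [0.1, -0.2, -2.1]
width: 0.0131
gripper_force: 97.9
i3 [ 0.61081474 -0.02843827  0.01560707] 20.1
tcp press [ 0.0008 -0.1515] 0.015607074168320793 F [ 0.1465 -0.2321 -2.0527]
0.02 36 [-0.0002 -0.1308]
0.035 37 [-0.0004 -0.1156]
0.05 38 [-0.0003 -0.101 ]
0.06 39 [-0.0005 -0.0913]
 shift [ 0.1  0.4 -0.8] roll 0.0 yaw now 0.159 tilt [ 0.0003 -0.0003]
```

```bash

python3 -m crank '{"translation":[[0,0.4,-0.7],[4,0,0],[5,0,0],[5,0,0],[5,0,0],[0,0,0]],"roll":[0,0,0,0,0,0],"fingers":[0,0,0,0,0,0]}' |grep -E "pos|force|width"
python3 -c "
from goal import *
go(*w(.0010,-.150),.0164,YAW)"
```

```text
position: [0.6077, -0.0087, 0.0162]
contact_force: [0.6, 0.7, -2.1]
width: 0.0135
gripper_force: 97.9
 shift [-18.5   0.1  -0.2] roll 0.001 yaw now 0.16 tilt [-0.0004  0.0002]
```

```bash

python3 -m crank '{"translation":[[5,0,0],[5,0,0],[5,0,0],[5,0,0],[0,0,0]],"roll":[0,0,0,0,0],"fingers":[0,0,0,0,0]}' |grep -E "pos|force|width"
python3 -c "
from goal import *
go(*w(.0010,-.150),.0164,YAW)"
```

```text
position: [0.6046, 0.0109, 0.0162]
contact_force: [-0.3, -0.7, -2.3]
width: 0.013
gripper_force: 97.9
 shift [-38.3  -0.   -0.2] roll 0.001 yaw now 0.16 tilt [-0.0002  0.0002]
```

```bash

python3 -m crank '{"translation":[[5,0,0],[5,0,0],[5,0,0],[5,0,0],[5,0,0],[0,0,0]],"roll":[0,0,0,0,0,0],"fingers":[0,0,0,0,0,0]}' |grep -E "pos|force|width"
python3 -c "
from goal import *
go(*w(.0010,-.150),.0164,YAW)"
```

```text
position: [0.6004, 0.0356, 0.0161]
contact_force: [-1.3, 0.5, -0.5]
width: 0.0131
gripper_force: 99.5
 shift [-63.4   0.2  -0.3] roll 0.001 yaw now 0.16 tilt [-0.0007  0.0002]
```

Nose at about y = −13 mm, inside the first roller, with no resistance. Let go and move back to near the tail.

```bash

python3 -m crank '{"translation":[[0,0,0],[0,0,0],[0,0,0],[0,0,0],[0,0,0],[-25,0,0],[-25,0,0],[-25,0,0]],"roll":[0,0,0,0,0,0,0,0],"fingers":[0.5,0.5,0.5,0.5,0.5,0.5,0.5,0.5]}' |grep -E "pos|force|width"
python3 -m crank '{"translation":[[-20,0,0],[0,0,0],[0,0,0]],"roll":[0,0,0],"fingers":[0.5,0.5,0.5]}' |grep -E "pos|force|width"
python3 snap.py j1
python3 - <<'E'
from goal import *
go(*w(.001,-.183),.0164,YAW)
a=cv2.imread('pics/j1.png');b=get_image('scene'); 
cv2.imwrite('pics/m5.png',np.hstack([a[:,80:480],cv2.resize(b[180:285,215:345],(400,420)[::1],interpolation=2)]))
E
```

```text
position: [0.6131, -0.04, 0.0163]
contact_force: [-0.2, -0.7, 0.5]
width: 0.042
gripper_force: 0.0
position: [0.6158, -0.0592, 0.0161]
contact_force: [-1.3, 0.2, 0.3]
width: 0.0429
gripper_force: 0.0
j1 [ 0.61581455 -0.05918215  0.01611395] 22.95
 shift [-1.   0.2 -0.3] roll -0.0 yaw now 0.159 tilt [-0.0005  0.0006]
```

View pics/m5.png

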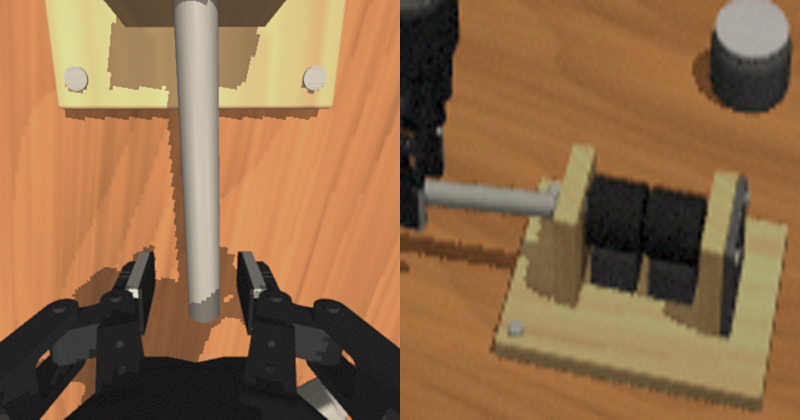

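The axle rests in cheek and roller, drooping slightly, with its tail end at crop (204,318) between the open pads. Grip it and level it.

```bash

python3 -m crank '{"translation":[[0,0,3],[0,0,0],[0,0,0],[0,0,0],[0,0,0],[0,0,0]],"roll":[0,0,0,0,0,0],"fingers":[0,0,0,0,0,0]}' 50 |grep -E "pos|force|width"
python3 -c "
from goal import *
go(*w(.001,-.183),.0164,YAW)"
python3 snap.py j2; python3 chk.py j2
```

```text
position: [0.6156, -0.0582, 0.0131]
contact_force: [-2.0, 2.9, 0.4]
width: 0.014
gripper_force: 48.7
 shift [-1.3  0.1 -3.3] roll -0.0 yaw now 0.159 tilt [-0.0007  0.0011]
j2 [ 0.61560204 -0.05822607  0.01312408] 23.65
tcp press [ 0.0009 -0.1817] 0.013124084390362577 F [-1.9564  2.9248  0.3988]
0.02 34 [-0.0002 -0.1606]
0.035 35 [-0.0004 -0.1459]
0.05 37 [-0.0004 -0.1313]
0.06 38 [-0.0006 -0.1212]
 shift [ 0.   0.4 -3.3] roll -0.0 yaw now 0.159 tilt [-0.0008  0.0011]
```

```bash

python3 -m crank '{"translation":[[0,0,-2],[0,0,-2],[0,0,-2],[0,0,0],[0,0,0]],"roll":[0,0,0,0,0],"fingers":[0,0,0,0,0]}' 50 |grep -E "pos|force|width"
python3 -c "
from goal import *
go(*w(.001,-.183),.0164,YAW)
print(manip.get_state()['moment'])"
```

```text
position: [0.6158, -0.0597, 0.019]
contact_force: [0.1, -1.2, -3.2]
width: 0.0143
gripper_force: 48.7
 shift [0.1 0.2 2.6] roll 0.0 yaw now 0.159 tilt [-0.0003 -0.001 ]
[-0.50761896  0.04437136  0.12179089]
```

```bash

python3 -m crank '{"translation":[[3,0,0],[4,0,0],[4,0,0],[4,0,0],[0,0,0]],"roll":[0,0,0,0,0],"fingers":[0,0,0,0,0]}' 80 |grep -E "pos|force|width"
python3 -c "
from goal import *
go(*w(.001,-.183),.0190,YAW)
print(manip.get_state()['moment'])"
```

```text
position: [0.6133, -0.0431, 0.0191]
contact_force: [-1.2, 1.0, -4.1]
width: 0.0136
gripper_force: 78.0
 shift [-16.6   0.    0.1] roll 0.0 yaw now 0.159 tilt [-0.0005  0.0008]
[-0.24413312  0.02589505  0.05808733]
```

```bash

python3 -m crank '{"translation":[[4,0,0],[4,0,0],[4,0,0],[4,0,0],[0,0,0]],"roll":[0,0,0,0,0],"fingers":[0,0,0,0,0]}' |grep -E "pos|force|width"
python3 -c "
from goal import *
go(*w(.001,-.183),.0190,YAW)
print(manip.get_state()['moment'])"
```

```text
position: [0.6109, -0.0275, 0.0192]
contact_force: [-1.1, 0.9, -4.3]
width: 0.0132
gripper_force: 78.1
 shift [-32.4  -0.1   0.1] roll 0.0 yaw now 0.159 tilt [-0.0002  0.0008]
[-0.23486024  0.04281109  0.01436311]
```

```bash

python3 -m crank '{"translation":[[4,0,0],[4,0,0],[4,0,0],[4,0,0],[4,0,0],[0,0,0]],"roll":[0,0,0,0,0,0],"fingers":[0,0,0,0,0,0]}' |grep -E "pos|force|width"
python3 -m crank '{"translation":[[3,0,0],[3,0,0],[3,0,0],[0,0,0]],"roll":[0,0,0,0],"fingers":[0,0,0,0]}' |grep -E "pos|force|width"
python3 -c "
from goal import *
go(*w(.001,-.183),.0190,YAW)
print(manip.get_state()['moment'])"
```

```text
position: [0.6077, -0.0077, 0.0192]
contact_force: [-1.2, 0.4, -2.5]
width: 0.0139
gripper_force: 78.1
position: [0.6063, 0.0007, 0.0192]
contact_force: [-0.9, -0.4, -4.3]
width: 0.0137
gripper_force: 78.1
 shift [-61.   -0.    0.2] roll 0.0 yaw now 0.159 tilt [-0.0001  0.0003]
[-0.48383754  0.08631978  0.03495336]
```

```bash

python3 -m crank '{"translation":[[3,0,0],[3,0,0],[3,0,0],[3,0,0],[0,0,0]],"roll":[0,0,0,0,0],"fingers":[0,0,0,0,0]}' |grep -E "pos|force|width"
python3 -m crank '{"translation":[[1.5,0,0],[1,0,0],[0,0,0]],"roll":[0,0,0],"fingers":[0,0,0]}' |grep -E "pos|force|width"
python3 -c "
from goal import *
go(*w(.001,-.183),.0190,YAW)
print(manip.get_state()['moment'])"
```

```text
position: [0.6043, 0.0125, 0.0193]
contact_force: [-1.4, -2.7, -2.6]
width: 0.0132
gripper_force: 78.1
position: [0.6042, 0.0142, 0.0193]
contact_force: [-2.2, -4.4, -1.3]
width: 0.0132
gripper_force: 78.2
 shift [-74.7  -0.1   0.3] roll 0.0 yaw now 0.159 tilt [ 0.0001 -0.0006]
[-1.02624767  0.18405229  0.09255309]
```

```bash

python3 -m crank '{"translation":[[1,0,0],[1,0,0],[0,0,0]],"roll":[0,0,0],"fingers":[0,0,0]}' |grep -E "pos|force|width"
python3 -m crank '{"translation":[[1,0,0],[1,0,0],[0,0,0]],"roll":[0,0,0],"fingers":[0,0,0]}' |grep -E "pos|force|width"
python3 -c "
from goal import *
go(*w(.001,-.183),.0190,YAW)
print(manip.get_state()['moment'])"; python3 snap.py k1; python3 - <<'E'
from goal import *
import pickle
c,s=pickle.load(open('k1.pkl','rb')); im=cv2.imread('pics/k1.png'); q=proj(c,[*w(0,-.066),.065]);t=proj(c,[*w(0,-.124),.065]);print(q,t)
cv2.imwrite('pics/k1c.png',im[:,80:480])
E
```

```text
position: [0.604, 0.0163, 0.0193]
contact_force: [-0.8, -5.4, -1.7]
width: 0.0135
gripper_force: 78.2
position: [0.6038, 0.0182, 0.0194]
contact_force: [-2.1, -4.6, -0.1]
width: 0.0134
gripper_force: 78.2
 shift [-78.6  -0.2   0.4] roll -0.0 yaw now 0.159 tilt [ 0.0005 -0.0005]
[-1.14727233  0.176186   -0.00220486]
k1 [0.60375176 0.01816218 0.01937707] 27.6
[275.13782211 202.97085238] [275.09823407 315.72398841]
```

```bash

python3 -m crank '{"translation":[[1,0,0],[0,0,0]],"roll":[0,0],"fingers":[0,0]}' |grep -E "pos|contact"
python3 -m crank '{"translation":[[1,0,0],[0,0,0]],"roll":[0,0],"fingers":[0,0]}' |grep -E "pos|contact"
python3 -c "
from goal import *
go(*w(.001,-.183),.0190,YAW)
print(manip.get_state()['moment'])"
```

```text
position: [0.6036, 0.0191, 0.0194]
contact_force: [-1.3, -4.8, -0.8]
position: [0.6035, 0.02, 0.0195]
contact_force: [-1.0, -5.2, -0.9]
 shift [-80.5  -0.3   0.5] roll -0.0 yaw now 0.159 tilt [ 0.0006 -0.0007]
[-1.19455704  0.12524732 -0.00673715]
```

```bash

for i in 1; do python3 -m crank '{"translation":[[1,0,0],[0,0,0]],"roll":[0,0],"fingers":[0,0]}' |grep -E "pos|contact"; done
python3 -m crank '{"translation":[[1,0,0],[0,0,0]],"roll":[0,0],"fingers":[0,0]}' |grep -E "pos|contact"
python3 -m crank '{"translation":[[1,0,0],[0,0,0]],"roll":[0,0],"fingers":[0,0]}' |grep -E "pos|contact"
python3 -c "
from goal import *
go(*w(.001,-.183),.0190,YAW)
print(manip.get_state()['moment'])"
```

```text
position: [0.6033, 0.021, 0.0194]
contact_force: [-1.7, -5.1, -1.9]
position: [0.6032, 0.0217, 0.0195]
contact_force: [-0.9, -6.5, -0.3]
position: [0.6032, 0.0217, 0.0195]
contact_force: [-1.4, -9.5, -1.5]
 shift [-82.2  -0.3   0.7] roll 0.001 yaw now 0.16 tilt [ 0.0009 -0.0028]
[-1.62640002e+00  1.54632387e-01  3.64710712e-04]
```

```bash

python3 -m crank '{"translation":[[1,0,0],[0,0,0]],"roll":[0,0],"fingers":[0,0]}' |grep -E "pos|contact"
python3 -m crank '{"translation":[[-2,0,0],[0,0,0],[0,0,0],[0,0,0],[0,0,0],[0,0,0],[0,0,0],[0,0,0]],"roll":[0,0,0,0,0,0,0,0],"fingers":[0,0.5,0.5,0.5,0.5,0.5,0.5,0.5]}' |grep -E "pos|force|width"
python3 snap.py k2; python3 - <<'E'
from goal import *
go(*w(.001,-.13),.0190,YAW)
E
```

```text
position: [0.6033, 0.0217, 0.0195]
contact_force: [-0.6, -10.6, -1.7]
position: [0.6029, 0.0225, 0.0192]
contact_force: [0.1, 0.0, 0.7]
width: 0.0427
gripper_force: 0.0
k2 [0.60293671 0.02251532 0.0191978 ] 29.65
 shift [-30.1  -0.1   0.2] roll -0.0 yaw now 0.159 tilt [0. 0.]
```

Home: two pushes no longer moved it while the force rose to about 10 N. Rise clear and check the tail numerically.

```bash

python3 -m crank '{"translation":[[0,0,-20],[0,0,-40],[0,0,-40],[-30,0,-40],[-40,0,0],[0,0,0],[0,0,0]],"roll":[0,0,0,0,0,0,0],"fingers":[0.6,0.7,1,1,1,1,1]}' |grep -E "pos|force|width"
python3 snap.py k3; python3 - <<'E'
from goal import *
import pickle
np.set_printoptions(precision=4,suppress=True)
c,s=pickle.load(open('k3.pkl','rb')); im=cv2.imread('pics/k3.png'); h=cv2.cvtColor(im,cv2.COLOR_BGR2HSV); m=((h[...,1]<80)&(h[...,2]>70))
pp=lambda X:np.array([[np.cos(YAW),np.sin(YAW)],[-np.sin(YAW),np.cos(YAW)]])@(X[:2]-P)
for y in (-.075,-.09,-.10,-.11,-.118):
    r=proj(c,[*w(0,y),.073]);u,v=int(r[0]),int(round(r[1]));xs=u-20+np.nonzero(m[v,u-20:u+20])[0]; print(y,len(xs),pp(plane(c,(xs.mean(),v),.067))if len(xs) else '')
r=proj(c,[*w(0,-.1),.073]);u,v=int(r[0]),int(r[1]);k=v
while m[k,u]:k+=1
print('tail row',k,'pred top edge',proj(c,[*w(0,-.124),.073]),'bottom',proj(c,[*w(0,-.124),.057]),pp(plane(c,(u,k-.5),.073)),pp(plane(c,(u,k-.5),.065)))
E
```

```text
position: [0.6136, -0.0472, 0.159]
contact_force: [-0.7, -0.2, -0.0]
width: 0.0856
gripper_force: 0.0
k3 [ 0.61363111 -0.04722889  0.15895397] 30.4
-0.075 19 [-0.0008 -0.0743]
-0.09 19 [-0.0008 -0.0897]
-0.1 21 [-0.0025 -0.1   ]
-0.11 18 [-0.0004 -0.1106]
-0.118 18 [-0.0004 -0.1189]
tail row 149 pred top edge [276.0329 148.8091] bottom [276.0241 146.7389] [-0.     -0.1237] [-0.     -0.1246]
```

```bash
python3 -c "
from rig import manip
print(manip.sign_off(), manip.get_state()['clock'])"
```

```text
the job is handed in; nothing more can be done
the job is handed in; nothing more can be done
```

The axle is fully home against the end plate (tail measured at −124 mm, as specified), both rollers are back in line, and the gripper has let go and moved clear; the job was handed in at about 30 s, though I viewed 11 pictures against the limit of 10.

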